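# Charge the wash basket and lock its lid

### The arm

A 6-joint arm with a two-finger parallel gripper is mounted at the origin on a cart in front of the work surface, level with it; the furniture and walls round the work are solid. World frame = base frame: x ahead of the robot, y to its left, z up, the work surface at z = 0. Lengths are in mm, angles in degrees, forces in N, time in s.
With the tool pointing down it reaches from about 300 to 850 mm from the base axis. Payload 4.2 kg.
Tool frame: the origin (TCP) lies midway between the tips of the shut fingers; the grasp point (between the pads) lies 19 mm behind it; z points along the fingers, y is the line along which they close (so a half turn about z gives the same grasp; the last joint's range is limited). The gripper opens to 91 mm and grips with 3 to 60 N. Pads are 32 mm wide; open, the fingers measure 118 mm over their backs; the gripper's body (76 mm by 178 mm) begins 60 mm behind the grasp point.
Start: joints at [71.333, 18.312, 89.639, -0, 72.044, -1.146], TCP at [173.11, 548.34, 213.976] pointing down, gripper open.
Joint ranges: [-177.97, 177.97], [-48.28, 115.42], [12.27, 149.76], [-77.06, 257.06], [2.81, 150.46], [-146.56, 146.56]. Speed limits (degrees/s): [147.25, 147.25, 180, 180, 180, 180].

### API

Orientations are given as [roll, pitch, yaw] about the fixed x, y, z axes, in that order (R = Rz(yaw) Ry(pitch) Rx(roll)).
In Python, from workcell import env, telemetry, job, grab_frame, camera_model gives the robot as it stands (env), with the cameras as plain functions, the readings (telemetry) and the job (job).
- The arm moves only by the tool nudge_tcp, called after "Emit:" in YAML: its name, and indented under it one key for each argument. Schema: {"type":"object","properties":{"rows":{"type":"array","items":{"type":"object","properties":{"dx":{"type":"number"},"dy":{"type":"number"},"dz":{"type":"number"},"drx":{"type":"number"},"dry":{"type":"number"},"drz":{"type":"number"}},"additionalProperties":false},"minItems":1,"maxItems":8},"aperture":{"type":"number"},"clamp_n":{"type":"number"},"only":{"type":"string"},"quiet":{"type":"boolean"},"lines":{"type":"string"}},"required":["rows"],"additionalProperties":false}. rows is a list of rows, 1 to 8 of them, each an object with the fields dx, dy, dz (the shift in mm), drx, dry, drz (a rotation vector in degrees); a field left out counts as zero; each row shifts and turns the commanded pose from where the row before left it, along the tool's axes as they then stand; what a row does not reach is not made up. A row lasts 1/10 s, in which the tool goes at most 50 mm and 8.59 degrees, less where a joint would pass 70% of its speed; a pose out of reach is approached as far as the arm can. aperture is the finger opening in mm, set as the call begins (left out keeps the last). The fingers move at their own pace and stop on an object; clamp_n is the grip in N (left out, the last holds). Time passes only in rows, so rows that do not move let the fingers close. The tool returns the time, the measured TCP pose, the force, the opening and the grip force at its end. only (a regular expression) keeps the lines of the reply that match it, lines (a string "A,B") keeps lines A to B, and quiet returns only ok. Input that does not fit is refused with a message, and nothing moves.
- telemetry.state(): the state, without advancing time (a new reading comes with each control period).
- grab_frame(name): name is "scene" or "top"; returns the picture (400x640x3 uint8, blue, green, red); there is no depth.
- camera_model(name): a dict with "fx", "fy", "cx", "cy" (pixels), "T" (4x4, takes a point from camera to world coordinates). Camera axes: x right, y up, looking along -z (the intrinsics and any distortion apply to the point x, -y, -z); pixel columns grow to the right and rows downward; lengths in mm; the calibration is good to about 2 mm. A picture is of the moment at which its call begins. camera_model takes no time and is no camera call.
- job.job_done(): hands the job in; it is judged then, once.
The state is a dict: "time_s": time; "qpos": joint angles; "qvel": joint speeds; "effort": joint torques, N m; "ee_pos": TCP position; "ee_rot": TCP orientation; "force": force on the tool from outside, world axes, zero at the start; "torque": the same for the moment, N m; "gripper_width": finger opening in mm; "gripper_force": force on a finger pad.
Only numpy, scipy, OpenCV 4.12 (cv2) and the standard library are available. Lean on these libraries where they do the work, as an engineer would, in place of code of your own. Each camera call takes 0.05 s, during which the arm holds its last target. There are 200 camera calls.

### The job

Get the turned hex nipples ready for the cleaning bath: tip all four out of the open-fronted tote into the wire wash basket and stand the empty tote upright back on the bench. Then swing the basket's lid fully shut, take the T-head key out of its parking hole, put it down lengthwise through the slot in the lid tongue and flange until its collar rests on the tongue, and give it a quarter turn so that the lid is locked. Do not disturb the tape measure, the oil bottle and the flux tin, and let go of everything.

Things in the scene. Friction and masses are not known exactly. Their poses are not given: they have to be found in the camera images.
- basket: Wire wash basket, fixed: 144 (x) by 180 (y) by 96 mm high; inside 132 x 168 mm, floor 10 mm up. Origin: centre of its underside, on the bench; -x is its front, +x the rear with the lid hinge. A 4 mm flange plate in front spans x = -72 to -120 mm, 170 mm long in y, top at z = 96 mm, free space under it. It has a slot and a 37 mm parking hole at x = -96, y = -58 mm.
- lid (a joint): Hinge of the basket's mesh lid, rad: 0 shut (flat on the rim), 1.62 to 1.72 at the start: open, leaning back past upright; stop at 1.75. Light (0.22 kg), damped, a little stiff: upright or leaning back it stays where it is; pushed forward below about 1.2 it falls shut by itself in about 2 s.
- lid_hinge (a point): Middle of the hinge axis: x = 76, y = 0, z = 100 mm in the basket's frame; axis along the basket's y. Turns with the lid: its -x axis runs from the hinge along the lid. Mesh 178 mm wide, 5 mm thick, front edge 150 mm from the axis; at its middle an aluminium tongue, 64 mm wide, 4 mm thick, reaches to 200 mm and lies on the flange when shut, its slot exactly over the flange's slot.
- lid_middle (a point): Point on the lid's outer side (top when shut, rear when open), on its middle line, 105 mm from the hinge axis. Turns with the lid: z points out of its outer side, -x along it away from the hinge.
- slot (a point): Centre of the slot at the level of the shut tongue's upper face: x = -96, y = 0, z = 101 mm in the basket's frame, fixed to the basket, axes as the basket's. Slot 36 mm long in y, 16 mm wide in x, same in tongue and flange, which reach from 0 to 9 mm below this point.
- key: T-head key, upright, parked in the flange's hole at the start. Origin: centre of the underside of its 44 mm collar (4 mm thick); z up. Black wing grip 44 mm long in x, 12 mm thick in y, z = 8 to 46 mm. Below: 9 mm shank, then T-head 28 mm long in x, 10 mm wide in y, from z = -13 to -19 mm, tapering to 25 x 7 mm at -22.5 mm. 100 g. Locked: origin at point slot, x across the slot, either way round.
- tote: Loose open-fronted tote of aluminium sheet, 0.30 kg empty: 180 (x) by 108 (y) mm, walls 44 mm high at the sides and rear (-x); front end (+x) open but for a 6 mm lip: parts slide out when it is tipped down 45 degrees or more. Origin: centre of its underside; z up. Two dark ears, 116 mm over their outsides in y, 30 mm long in x, up to z = 100 mm, carry the cross handle.
- tote_handle (a point): Middle of the tote's cross handle, 88 mm above its underside, over its middle: black flat bar along the tote's y, 108 mm long between the ears, 14 mm thick in x, 22 mm high. Axes as the tote's.
- tote_lip (a point): Middle of the tote's pouring lip: x = 90, y = 0, z = 6 mm in the tote's frame, axes as the tote's.
- nipple_1_mid (a point): Centre of hex nipple 1 of four alike: steel, 66 mm long along its x, hexagon of 38 mm across flats in the middle (34 mm long), round threaded ends of 31 mm; 100 g. They lie loose in the tote at the start, two by two, long way roughly along the tote.
- nipple_2_mid (a point): Centre of hex nipple 2 of four alike: steel, 66 mm long along its x, hexagon of 38 mm across flats in the middle (34 mm long), round threaded ends of 31 mm; 100 g. They lie loose in the tote at the start, two by two, long way roughly along the tote.
- nipple_3_mid (a point): Centre of hex nipple 3 of four alike: steel, 66 mm long along its x, hexagon of 38 mm across flats in the middle (34 mm long), round threaded ends of 31 mm; 100 g. They lie loose in the tote at the start, two by two, long way roughly along the tote.
- nipple_4_mid (a point): Centre of hex nipple 4 of four alike: steel, 66 mm long along its x, hexagon of 38 mm across flats in the middle (34 mm long), round threaded ends of 31 mm; 100 g. They lie loose in the tote at the start, two by two, long way roughly along the tote.
- tape_measure: Bystander: yellow pocket tape measure, 32 x 76 x 58 mm, loose. Origin: centre of its underside. Leave alone.
- oil_bottle: Bystander: yellow oil bottle with a long red spout, 46 mm across, 160 mm high, loose. Origin: centre of its underside. Leave alone.
- flux_tin: Bystander: round flat tin with a yellow lid, 53 mm across, 23 mm high, loose. Origin: centre of its underside. Leave alone.

How it is judged:
By the outcome, as a careful person would: the job done as asked, in the order asked, and still so for the second after the job is handed in, with the robot touching nothing.
It also fails if it takes over 72 s, if anything falls off the work surface, if the arm or the gripper's body presses on something with over 40 N, if the wrist force passes 120 N, or if a joint passes its speed limit or range.

## Working session

There is one attempt and no reset: what is moved stays moved. The work goes in short steps, Python scripts to look and compute and a tool call to move; the robot and the scene stay as the last step left them, time stands still between calls to the robot, and variables do not carry over. Pictures are saved under pics/ and viewed, at most 10 in all, crops included, and the job is handed in when it is done.

```bash
ls; mkdir -p pics; python3 - <<'E'
from workcell import env, telemetry, job, grab_frame, camera_model
import cv2,numpy as np
np.set_printoptions(suppress=True,precision=3)
for n in("scene","top"):
    cv2.imwrite(f"pics/{n}0.png",grab_frame(n)); m=camera_model(n); print(n,{k:v for k,v in m.items() if k!='T'}); print(np.array(m['T']))
print(telemetry.state())
E
```

```text
pics
workcell.py
scene {'fx': 385.24157971248934, 'fy': 385.24157971248934, 'cx': 317.6146863072885, 'cy': 203.08444503080767}
[[   0.86     0.368   -0.353  182.868]
 [  -0.51     0.628   -0.588 -391.791]
 [   0.006    0.686    0.728  861.61 ]
 [   0.       0.       0.       1.   ]]
top {'fx': 488.13565050474136, 'fy': 488.13565050474136, 'cx': 326.46190438273896, 'cy': 197.35012219453859}
[[   0.       0.994   -0.107  414.701]
 [  -1.      -0.002   -0.026  209.964]
 [  -0.026    0.107    0.994 1173.613]
 [   0.       0.       0.       1.   ]]
{'time_s': 0.1, 'qpos': array([71.336, 18.348, 89.698, -0.001, 72.043, -1.148]), 'qvel': array([ 0.013, -0.116, -0.22 , -0.049,  0.075, -0.002]), 'effort': array([ -0.   , -41.333, -23.252,   0.073,   0.042,  -0.   ]), 'ee_pos': array([172.95 , 547.916, 213.214]), 'ee_rot': array([-179.911,   -0.001,  162.484]), 'force': array([ 0.338, -0.615,  0.733]), 'torque': array([ 0.022, -0.007, -0.01 ]), 'gripper_force': 0.0, 'gripper_width': 91.28225129277773}
```

View pics/scene0.png

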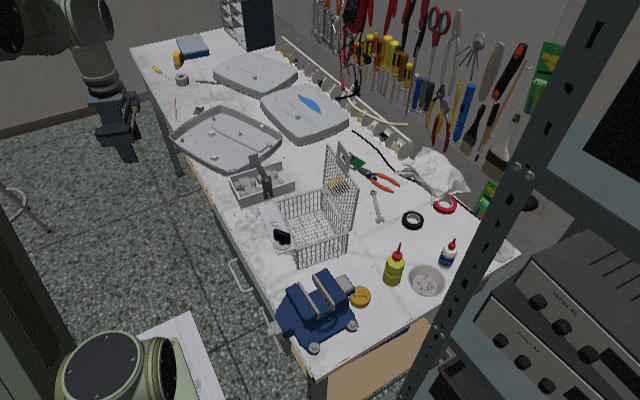

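View pics/top0.png

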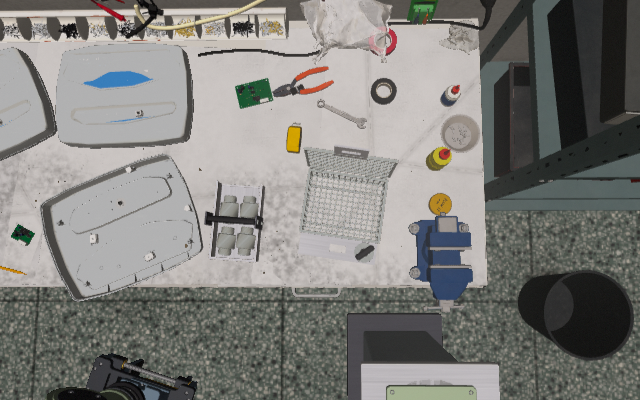

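The scene view shows the tote at about (260,183), the basket at (310,225), the lid leaning up at its rear (340,180), and the key at (283,238). In the top view the tote is at (237,220), the basket at (343,205) and the key at (365,252). I'll zoom in for exact corners.

```bash
python3 - <<'E'
import cv2,numpy as np
a=cv2.imread('pics/top0.png')[135:275,195:405]; b=cv2.imread('pics/scene0.png')[135:275,220:370]
cv2.imwrite('pics/ztop.png',cv2.resize(a,None,fx=3.8,fy=3.8,interpolation=cv2.INTER_CUBIC))
cv2.imwrite('pics/zscene.png',cv2.resize(b,None,fx=4.2,fy=4.2,interpolation=cv2.INTER_CUBIC))
E
```

```text
(no output)
```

View pics/ztop.png

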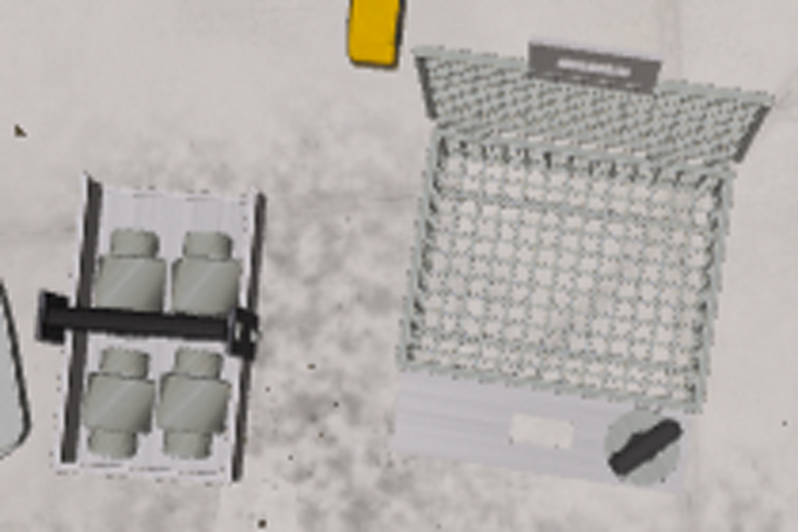

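View pics/zscene.png

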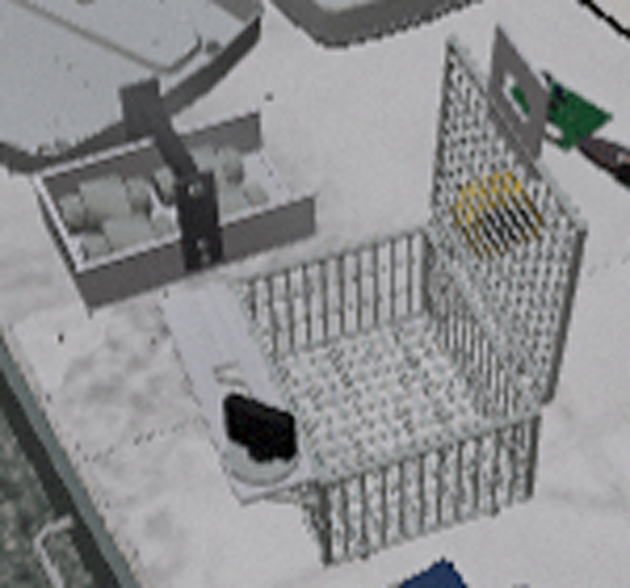

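The crops show the tote's open end facing away from the robot (top of the picture, row ~190 in the zoom). The handle runs (38,315)-(255,335), and the flange slot is at (542,432). The key is in the right-hand hole, collar centre (643,450), wing running (610,465)-(682,428). Next I'll fit poses from both views.

```bash
cat > h.py <<'E'
from workcell import env, telemetry, job, grab_frame, camera_model
import numpy as np, cv2
from scipy.spatial.transform import Rotation as R
from scipy.optimize import least_squares
np.set_printoptions(suppress=True,precision=1)
def proj(n,P):
    m=camera_model(n); T=np.array(m['T']); p=(np.atleast_2d(P)-T[:3,3])@T[:3,:3]
    return np.c_[m['cx']+m['fx']*p[:,0]/-p[:,2], m['cy']-m['fy']*p[:,1]/-p[:,2]]
def zt(p): return np.array([195,135])+(np.array(p)+.5)/3.8-.5
def zs(p): return np.array([220,135])+(np.array(p)+.5)/4.2-.5
def fit(obs,x0,freez=True):
    # obs: (cam, model pt, pixel); pose x,y,z,yaw
    def pts(x,q): return R.from_euler('z',x[3],degrees=True).apply(q)+x[:3]
    def f(x):
        r=[]
        for c,q,u in obs: r.append(proj(c,pts(x,np.array(q,float)))[0]-u)
        return np.r_[np.ravel(r),0 if freez else 10*x[2]]
    s=least_squares(f,x0,loss='soft_l1'); return s.x,np.array(f(s.x)[:-1]).reshape(-1,2)
def rel(pos,rpy):
    "shift in present tool axes and rotation vector to reach target tool pose"
    s=telemetry.state(); a=R.from_euler('xyz',s['ee_rot'],degrees=True); b=R.from_euler('xyz',rpy,degrees=True)
    return a.inv().apply(np.array(pos)-s['ee_pos']), (a.inv()*b).as_rotvec(degrees=True)
E
cat > m.py <<'E'
from h import *
B=[('top',(-120,85,96),zt((393,452))),('top',(-120,-85,96),zt((687,492))),('top',(72,90,96),zt((438,132))),('top',(72,-90,96),zt((737,172))),('top',(-72,90,96),zt((402,368))),('top',(-72,-90,96),zt((702,408))),('top',(-96,0,96),zt((542,432))),
('scene',(-120,85,96),zs((163,298))),('scene',(-120,-85,96),zs((243,502))),('scene',(72,90,96),zs((425,232))),('scene',(72,-90,96),zs((540,410))),('scene',(-72,90,96),zs((243,280))),('scene',(-72,-90,96),zs((320,480)))]
T=[('top',(-90,54,44),zt((55,472))),('top',(-90,-54,44),zt((237,480))),('top',(90,54,44),zt((90,178))),('top',(90,-54,44),zt((263,193))),('top',(0,58,100),zt((38,315))),('top',(0,-58,100),zt((257,335))),
('scene',(-90,54,44),zs((36,180))),('scene',(-90,-54,44),zs((82,272))),('scene',(90,-54,44),zs((314,202))),('scene',(90,54,44),zs((258,113))),('scene',(0,-58,100),zs((197,180))),('scene',(0,58,100),zs((140,85)))]
for n,o,x0 in(('basket',B,[450,170,0,-8]),('tote',T,[440,400,0,-5])):
    for fz in(1,0):
        x,r=fit(o,x0,fz); print(n,x,'rms',np.sqrt((r**2).mean()))
    print(r.round(1).tolist())
    if n=='basket':
        Rz=R.from_euler('z',x[3],degrees=True); f=lambda q:Rz.apply(q)+x[:3]
        print('slot',f([-96,0,101]),'hole',f([-96,-58,96]),'parking hole px',(proj('top',f([-96,-58,100]))-[195,135])*3.8)
K=[('top',(22,0,46),zt((682,428))),('top',(-22,0,46),zt((609,465))),('scene',(22,0,46),zs((297,425))),('scene',(-22,0,46),zs((230,398)))]
print('key',*fit(K,[360,100,96,-66]))
E
python3 m.py
```

```text
basket [513.4 198.5  -2.8  -8.3] rms 1.2317115045502904
basket [513.1 198.   -0.   -8.3] rms 1.2937770007187879
[[0.3, -0.2], [-0.3, 0.6], [-0.8, -1.8], [0.5, -1.0], [-1.1, -0.1], [1.0, 1.2], [0.9, -0.2], [-1.4, 0.8], [-0.8, -0.2], [0.9, -3.2], [0.8, 0.1], [-4.1, -1.0], [0.1, 0.6]]
slot [418.1 211.9 101. ] hole [409.7 154.5  96. ] parking hole px [[644.  444.6]]
tote [480.7 447.4  -4.   -4.7] rms 1.087094351093383
tote [480.2 445.7  -0.   -4.6] rms 1.1009401482066155
[[1.6, -0.5], [-0.0, 1.2], [0.4, -0.1], [0.5, -0.5], [1.9, 0.3], [-3.8, -0.8], [-0.6, -0.5], [-0.7, 0.2], [0.2, -1.5], [0.2, -0.9], [-0.6, -0.2], [-0.5, -0.7]]
key [410.6 155.7  88.3 -61.1] [[-0.3 -0.7]
 [ 0.8 -0.3]
 [-1.1  0.5]
 [-0.3 -0.3]]
```

```bash
cat > ik.py <<'E'
from h import *
def chk(): 
    q=telemetry.state()['qpos']; return (R.from_euler('z',q[0],degrees=True)*R.from_euler('y',q[1]+q[2],degrees=True)*R.from_euler('z',q[3],degrees=True)*R.from_euler('y',q[4],degrees=True)*R.from_euler('z',q[5]+90,degrees=True)).as_euler('xyz',degrees=True)
def wr(Rt,q1,p):
    W=(R.from_euler('z',q1,degrees=True)*R.from_euler('y',p,degrees=True)).inv()*Rt
    a=W.as_euler('ZYZ',degrees=True); a[2]-=90
    w=lambda x:(x+180)%360-180
    return a[0],a[1],w(a[2])
if __name__=='__main__':
    print(chk(),telemetry.state()['ee_rot'])
    for y0 in(-94.6,85.4):
        print('grasp',y0,wr(R.from_euler('xyz',[180,0,y0],degrees=True),43,110))
        for t in(0,30,45,55,60):
            # tote pose: nose down t
            Rt=R.from_euler('z',-98.3,degrees=True)*R.from_euler('y',t,degrees=True)*R.from_euler('xyz',[180,0,90 if y0>0 else -90],degrees=True)
            for q1,p in((24-18*t/60,115),(24-18*t/60,100)): print(t,np.array(wr(Rt,q1,p)))
E
python3 ik.py
```

```text
[-179.9   -0.   162.5] [-179.9   -0.   162.5]
grasp -94.6 (np.float64(0.0), np.float64(70.00000000000001), np.float64(-132.4))
0 [  0.   65.  -57.7]
0 [  0.   80.  -57.7]
30 [ 33.2  57.  -83.2]
30 [ 29.3  69.8 -74.5]
45 [ 50.9  59.6 -96.1]
45 [ 45.5  69.7 -83.8]
55 [  61.6   63.6 -103.2]
55 [ 56.3  71.4 -89.3]
60 [  66.6   66.1 -106.1]
60 [ 61.5  72.7 -91.7]
grasp 85.4 (np.float64(-1.2722218725854067e-14), np.float64(70.0), np.float64(47.599999999999994))
0 [  0.   65.  122.3]
0 [  0.   80.  122.3]
30 [33.2 57.  96.8]
30 [ 29.3  69.8 105.5]
45 [50.9 59.6 83.9]
45 [45.5 69.7 96.2]
55 [61.6 63.6 76.8]
55 [56.3 71.4 90.7]
60 [66.6 66.1 73.9]
60 [61.5 72.7 88.3]
```

```bash
python3 -c "
from h import *
print(rel([480.2,445.7,170],[180,0,85.4]))"
```

```text
(array([-323.8,   -4.9,   43.2]), array([-0.1,  0.1, 77.1]))
```

Emit:
nudge_tcp:
  rows:
    - {"dx":-40,"dy":-0.6,"dz":5}
    - {"dx":-40,"dy":-0.6,"dz":5}
    - {"dx":-40,"dy":-0.6,"dz":5}
    - {"dx":-40,"dy":-0.6,"dz":5}
    - {"dx":-40,"dy":-0.6,"dz":6}
    - {"dx":-40,"dy":-0.6,"dz":6}
    - {"dx":-40,"dy":-0.6,"dz":6}
    - {"dx":-40,"dy":-0.6,"dz":5}
  aperture: 80

```text
time_s: 0.9
ee_pos: [478.0, 446.5, 170.1]
ee_rot: [-179.9, -0.0, 162.5]
force: [-0.9, -0.3, -0.4]
gripper_width: 80.0
gripper_force: 0.0
```

Emit:
nudge_tcp:
  rows:
    - {"dx":-4,"drz":8.5}
    - {"drz":8.5}
    - {"drz":8.5}
    - {"drz":8.5}
    - {"drz":8.5}
    - {"drz":8.5}
    - {"drz":8.5}
    - {"drz":8.5}

```text
time_s: 1.7
ee_pos: [480.4, 446.0, 170.3]
ee_rot: [-179.9, 0.0, 94.1]
force: [0.4, -0.7, 0.4]
gripper_width: 80.0
gripper_force: 0.0
```

Emit:
nudge_tcp:
  rows:
    - {"drz":8.5}
    - {"drz":0.6}
    - {}

```text
time_s: 2.0
ee_pos: [480.5, 446.1, 170.6]
ee_rot: [-180.0, 0.0, 85.5]
force: [0.6, -0.1, 0.6]
gripper_width: 79.5
gripper_force: 0.0
```

```bash
python3 - <<'E'
from h import *
import cv2
print(rel([480.2,445.7,67],[180,0,85.4]))
a=cv2.resize(grab_frame('top')[150:290,180:320],None,fx=4,fy=4,interpolation=cv2.INTER_CUBIC)
cv2.imwrite('pics/g1.png',a)
E
```

```text
(array([ -0.4,  -0.2, 103.6]), array([-0. ,  0. ,  0.1]))
```

Emit:
nudge_tcp:
  rows:
    - {"dz":25}
    - {"dz":25}
    - {"dz":20}
    - {"dz":15}
    - {"dz":10}
    - {"dz":8.5}
    - {}

```text
time_s: 2.75
ee_pos: [480.2, 445.9, 66.5]
ee_rot: [-179.9, 0.1, 85.4]
force: [-0.2, -0.8, -0.4]
gripper_width: 80.1
gripper_force: 0.0
```

Emit:
nudge_tcp:
  rows:
    - {}
    - {}
    - {}
    - {}
    - {}
    - {}
  aperture: 0
  clamp_n: 50

```text
time_s: 3.35
ee_pos: [480.6, 446.3, 67.6]
ee_rot: [180.0, -0.0, 85.4]
force: [-0.0, -0.4, 0.2]
gripper_width: 35.1
gripper_force: 0.0
```

Emit:
nudge_tcp:
  rows:
    - {}
    - {"dz":-5}
    - {"dz":-15}
    - {"dz":-20}
    - {"dz":-20}
    - {}

```text
time_s: 3.95
ee_pos: [481.6, 447.1, 129.3]
ee_rot: [179.8, -0.2, 85.4]
force: [0.4, 0.4, -6.7]
gripper_width: 13.7
gripper_force: 50.0
```

```bash
python3 - <<'E'
from h import *
import cv2
a=cv2.resize(grab_frame('scene')[110:280,210:390],None,fx=3.4,fy=3.4,interpolation=cv2.INTER_CUBIC)
cv2.imwrite('pics/g2.png',a)
E
```

```text
(no output)
```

View pics/g2.png

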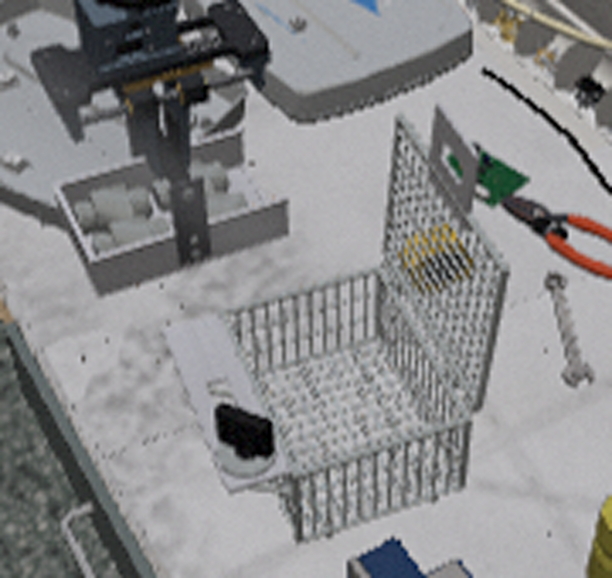

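The tote hangs from the gripper (rear-right rim corner at zoom (98,262)), and the force shows its full load of 6.7 N. I'll check the lift height to see where the handle sits in the pads.

```bash
python3 - <<'E'
from h import *
g=lambda p: np.array([210,110])+(np.array(p)+.5)/3.4-.5
o=[('scene',(-90,54,44),g((57,188))),('scene',(-90,-54,44),g((97,265))),('scene',(90,-54,44),g((288,202))),('scene',(90,54,44),g((243,125))),('scene',(0,-58,100),g((190,180)))]
x,r=fit(o,[480,446,60,-5]);print(x,r.tolist())
print(rel([521,252,205],[180,0,-8.3]), rel([521,252,205],[180,0,-8.3])[0])
E
```

```text
[486.2 451.   45.4  -3.6] [[-0.2614227037911405, -0.2534884115366083], [-0.3215301704556168, -0.6939331128355377], [0.6314992682803791, -0.956419191909049], [-0.36054817110988324, 1.5217400317868623], [0.35874598419195536, 0.9740279115731312]]
(array([-190.4,   55.8,  -77.6]), array([-0. , -0.1, 93.7])) [-190.4   55.8  -77.6]
```

Emit:
nudge_tcp:
  rows:
    - {"dz":-15}
    - {"dz":-27}
    - {"dz":-27,"drz":4}
    - {"dz":-27,"drz":7}
    - {"drz":8}
    - {"drz":8}
    - {"drz":8}
    - {"drz":8}
  clamp_n: 60

```text
time_s: 4.8
ee_pos: [479.6, 445.3, 220.4]
ee_rot: [180.0, 0.3, 42.1]
force: [0.8, 0.2, -7.3]
gripper_width: 13.7
gripper_force: 60.0
```

Emit:
nudge_tcp:
  rows:
    - {"drz":8}
    - {"drz":8}
    - {"drz":8}
    - {"drz":8}
    - {"drz":8}
    - {"drz":6}
    - {"drz":4.7}
    - {}

```text
time_s: 5.6
ee_pos: [479.7, 445.3, 220.6]
ee_rot: [179.8, 0.2, -8.3]
force: [0.0, -0.8, -6.6]
gripper_width: 14.1
gripper_force: 60.0
```

```bash
python3 -c "
from h import *
print(rel([519.6,242.5,225],[180,0,-8.3]), telemetry.state()['qpos'])"
```

```text
(array([ 68.8, 195. ,  -3.8]), array([ 0.2,  0.2, -0. ])) [ 41.9  25.6  77.4  -0.   77.4 140.2]
```

Emit:
nudge_tcp:
  rows:
    - {"dx":5,"dy":14,"dz":-1}
    - {"dx":10,"dy":28,"dz":-1}
    - {"dx":13,"dy":37,"dz":-1}
    - {"dx":13,"dy":37,"dz":-0.5}
    - {"dx":13,"dy":37}
    - {"dx":10,"dy":28}
    - {"dx":5,"dy":14}
    - {}

```text
time_s: 6.4
ee_pos: [520.7, 240.6, 226.6]
ee_rot: [179.9, 0.0, -8.4]
force: [-0.5, 1.8, -6.8]
gripper_width: 13.4
gripper_force: 60.0
```

```bash
python3 - <<'E'
from h import *
print(rel([519.6,242.5,225],[180,0,-8.3]), telemetry.state()['qpos'])
s=telemetry.state();a=R.from_euler('xyz',s['ee_rot'],degrees=True)
t=R.from_euler('z',-98.3,degrees=True)*R.from_euler('y',55,degrees=True)*R.from_euler('z',98.3,degrees=True)*a
print((a.inv()*t).as_rotvec(degrees=True))
E
```

```text
(array([-1.3, -1.7,  1.6]), array([ 0.1,  0. , -0.1])) [ 23.7  17.8  88.5  -0.1  73.7 122.1]
[55.  -0.1 -0. ]
```

Emit:
nudge_tcp:
  rows:
    - {"dz":3,"drx":3}
    - {"dz":4,"drx":5}
    - {"dz":4,"drx":5}
    - {"drx":5}
    - {"drx":5}
    - {"drx":4}
    - {"drx":4}
    - {"drx":4}

```text
time_s: 7.2
ee_pos: [520.5, 244.1, 215.6]
ee_rot: [-145.0, -0.1, -8.2]
force: [-0.7, 0.1, -6.8]
gripper_width: 14.0
gripper_force: 60.0
```

Emit:
nudge_tcp:
  rows:
    - {"drx":4}
    - {"drx":4}
    - {"drx":4}
    - {"drx":4}
    - {"drx":4}
    - {"drx":3}
    - {}
    - {}

```text
time_s: 8.0
ee_pos: [521.4, 244.1, 216.1]
ee_rot: [-122.1, -0.1, -8.3]
force: [0.1, 0.5, -2.8]
gripper_width: 13.4
gripper_force: 60.0
```

Emit:
nudge_tcp:
  rows:
    - {}
    - {}
    - {}
    - {}

```text
time_s: 8.4
ee_pos: [520.8, 244.2, 216.3]
ee_rot: [-122.0, -0.0, -8.3]
force: [-0.1, 0.6, -3.1]
gripper_width: 14.1
gripper_force: 60.0
```

```bash
python3 - <<'E'
from h import *
print(telemetry.state()['qpos'])
a=np.vstack([cv2.resize(grab_frame('scene')[100:280,200:400],None,fx=2,fy=2),cv2.resize(grab_frame('top')[140:260,240:440],None,fx=2,fy=2)])
cv2.imwrite('pics/p1.png',a[:600])
E
```

```text
[ -5.8  19.3 114.1  67.   67.   52. ]
```

View pics/p1.png

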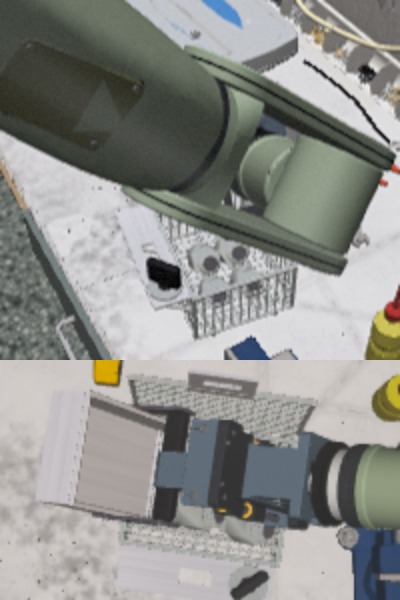

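The tote hangs empty over the basket: the load fell from 6.7 to 3 N. All four nipples show inside the basket, around scene-crop (205,258), (240,250), (213,285) and (245,287). Now I'll take the tote back.

Emit:
nudge_tcp:
  rows:
    - {"dy":-12,"dz":-7}
    - {"dy":-17,"dz":-10,"drx":-3}
    - {"drx":-6}
    - {"drx":-8}
    - {"drx":-8}
    - {"drx":-8}
    - {"drx":-8}
    - {"drx":-8}

```text
time_s: 9.3
ee_pos: [520.2, 244.9, 250.8]
ee_rot: [-171.3, 0.0, -8.4]
force: [-0.3, 0.4, -4.0]
gripper_width: 13.6
gripper_force: 60.0
```

Emit:
nudge_tcp:
  rows:
    - {"drx":-6}
    - {"drx":-3}
    - {}

```text
time_s: 9.6
ee_pos: [520.0, 247.1, 249.0]
ee_rot: [-180.0, 0.2, -8.2]
force: [0.2, 0.6, -3.0]
gripper_width: 14.0
gripper_force: 60.0
```

```bash
python3 - <<'E'
from h import *
print(rel([480,446,225],[180,0,-8.3]), telemetry.state()['qpos'])
E
```

```text
(array([ -67.8, -191.2,   24.3]), array([-0. ,  0.2,  0.1])) [ 24.2  17.3  86.    0.1  76.8 122.4]
```

Emit:
nudge_tcp:
  rows:
    - {"dx":-5,"dy":-14}
    - {"dx":-10,"dy":-28}
    - {"dx":-13,"dy":-37}
    - {"dx":-13,"dy":-37}
    - {"dx":-13,"dy":-37}
    - {"dx":-9,"dy":-26}
    - {"dx":-4,"dy":-12}
    - {"drz":-5}

```text
time_s: 10.4
ee_pos: [481.4, 445.0, 249.1]
ee_rot: [-180.0, 0.1, -3.1]
force: [-0.3, 0.1, -3.4]
gripper_width: 13.6
gripper_force: 60.0
```

Emit:
nudge_tcp:
  rows:
    - {"drz":-8}
    - {"drz":-8}
    - {"drz":-8}
    - {"drz":-8}
    - {"drz":-8}
    - {"drz":-8}
    - {"drz":-8}
    - {"drz":-8}

```text
time_s: 11.2
ee_pos: [482.3, 442.5, 249.6]
ee_rot: [-179.9, 0.0, 60.9]
force: [-0.5, 0.3, -3.5]
gripper_width: 13.8
gripper_force: 60.0
```

Emit:
nudge_tcp:
  rows:
    - {"dz":20,"drz":-8}
    - {"dz":30,"drz":-8}
    - {"dz":30,"drz":-5.7}
    - {"dz":30,"drz":-3}
    - {"dz":25}
    - {"dz":12}
    - {"dz":4}
    - {}

```text
time_s: 12.0
ee_pos: [482.7, 443.6, 99.1]
ee_rot: [180.0, -0.0, 85.3]
force: [-0.1, -0.1, -2.0]
gripper_width: 13.8
gripper_force: 60.0
```

```bash
python3 - <<'E'
from h import *
print(rel([480,446,82],[180,0,85.4]))
E
```

```text
(array([ 2.2, -2.9, 17.1]), array([ 0. , -0. , -0.1]))
```

Emit:
nudge_tcp:
  rows:
    - {"dz":4}
    - {"dz":4}
    - {"dz":3}
    - {}
    - {}

```text
time_s: 12.5
ee_pos: [482.3, 443.8, 87.7]
ee_rot: [180.0, -0.0, 85.4]
force: [-0.0, -0.6, -2.5]
gripper_width: 13.8
gripper_force: 60.0
```

Emit:
nudge_tcp:
  rows:
    - {"dz":1}
    - {"dz":1}
    - {"dz":1}
    - {}

```text
time_s: 12.9
ee_pos: [482.2, 443.6, 84.4]
ee_rot: [-180.0, 0.0, 85.4]
force: [-0.8, -0.5, -2.8]
gripper_width: 13.7
gripper_force: 60.0
```

Emit:
nudge_tcp:
  rows:
    - {"dz":1}
    - {"dz":1}
    - {}

```text
time_s: 13.2
ee_pos: [482.2, 443.6, 82.4]
ee_rot: [-180.0, 0.0, 85.4]
force: [-0.2, 0.2, -4.2]
gripper_width: 13.5
gripper_force: 60.0
```

Emit:
nudge_tcp:
  rows:
    - {"dz":1}
    - {"dz":1}
    - {}

```text
time_s: 13.5
ee_pos: [482.2, 443.6, 80.4]
ee_rot: [-180.0, 0.0, 85.4]
force: [0.0, 0.8, -1.9]
gripper_width: 13.7
gripper_force: 60.0
```

Emit:
nudge_tcp:
  rows:
    - {"dz":1}
    - {"dz":1}
    - {}

```text
time_s: 13.8
ee_pos: [482.5, 443.9, 80.0]
ee_rot: [180.0, -0.1, 85.4]
force: [-2.5, -1.0, 4.7]
gripper_width: 13.5
gripper_force: 60.0
```

Emit:
nudge_tcp:
  rows:
    - {"dz":1}
    - {"dz":1}
    - {}

```text
time_s: 14.1
ee_pos: [482.5, 443.9, 79.9]
ee_rot: [179.9, -0.1, 85.4]
force: [-4.2, -2.2, 14.4]
gripper_width: 13.3
gripper_force: 60.0
```

Emit:
nudge_tcp:
  rows:
    - {"dz":-1.5}
    - {"dz":-1.5}

```text
time_s: 14.3
ee_pos: [482.4, 443.7, 80.1]
ee_rot: [180.0, -0.0, 85.4]
force: [0.8, 0.3, -2.6]
gripper_width: 13.7
gripper_force: 60.0
```

Emit:
nudge_tcp:
  rows:
    - {}
    - {}
    - {}
    - {}
    - {}
    - {}
    - {}
  aperture: 60

```text
time_s: 15.0
ee_pos: [482.3, 443.7, 79.6]
ee_rot: [180.0, -0.0, 85.4]
force: [0.3, -0.7, -1.2]
gripper_width: 60.0
gripper_force: 0.0
```

Emit:
nudge_tcp:
  rows:
    - {"dz":-10}
    - {"dz":-25}
    - {"dz":-40}
    - {"dz":-45}
    - {"dz":-45}
    - {"dz":-45}
    - {"dz":-30}
    - {"dz":-8}

```text
time_s: 15.8
ee_pos: [483.1, 444.5, 333.2]
ee_rot: [179.6, -0.4, 85.4]
force: [-0.2, 0.2, -0.3]
gripper_width: 60.0
gripper_force: 0.0
```

```bash
python3 - <<'E'
from h import *
print(rel([651.6,177.8,325],[180,0,81.7]), telemetry.state()['qpos'])
E
```

```text
(array([-252.3,  189.3,    7.7]), array([ 0.4, -0.4,  3.7])) [41.6 23.5 65.   0.  91.  46.2]
```

Emit:
nudge_tcp:
  rows:
    - {"dx":-15,"dy":11,"drz":3.7}
    - {"dx":-30,"dy":22.5}
    - {"dx":-37,"dy":28}
    - {"dx":-37,"dy":28}
    - {"dx":-37,"dy":28}
    - {"dx":-37,"dy":28}
    - {"dx":-32,"dy":24}
    - {"dx":-18,"dy":14}
  aperture: 0
  clamp_n: 10

```text
time_s: 16.6
ee_pos: [630.4, 173.9, 326.0]
ee_rot: [-179.9, 0.1, 81.5]
force: [-0.1, 0.7, -0.2]
gripper_width: 0.7
gripper_force: 0.0
```

```bash
python3 - <<'E'
from h import *
print(rel([651.6,177.8,270],[180,0,81.7]), telemetry.state()['qpos'])
E
```

```text
(array([ 7.1, 20.5, 56. ]), array([-0.1,  0.1, -0.2])) [14.4 23.7 65.7 -0.1 90.8 22.9]
```

Emit:
nudge_tcp:
  rows:
    - {"dx":3,"dy":12}
    - {"dx":4,"dy":8}
    - {"dz":12}
    - {"dz":20}
    - {"dz":18}
    - {"dz":6}
    - {}
    - {"dy":-8}

```text
time_s: 17.4
ee_pos: [642.9, 182.8, 271.7]
ee_rot: [179.9, -0.0, 81.7]
force: [0.3, -0.1, 0.4]
gripper_width: 0.5
gripper_force: 0.0
```

Emit:
nudge_tcp:
  rows:
    - {"dy":-10}
    - {"dy":-10}
    - {"dy":-10}
    - {"dy":-10}
    - {"dy":-10}
    - {"dy":-10}
    - {"dy":-10}
    - {"dy":-10}

```text
time_s: 18.2
ee_pos: [562.6, 194.1, 271.5]
ee_rot: [-180.0, -0.0, 81.7]
force: [-0.3, -0.3, -0.6]
gripper_width: 0.7
gripper_force: 0.2
```

Emit:
nudge_tcp:
  rows:
    - {"dy":-10}
    - {"dy":-10}
    - {"dy":-10}
    - {"dy":-10}
    - {"dy":-10}
    - {"dy":-8}
    - {}
    - {}

```text
time_s: 19.0
ee_pos: [506.1, 202.5, 271.8]
ee_rot: [180.0, -0.0, 81.7]
force: [-0.2, 0.4, 0.1]
gripper_width: 0.5
gripper_force: 0.0
```

Emit:
nudge_tcp:
  rows:
    - {"dy":8,"dz":-20}
    - {"dy":8,"dz":-10}
    - {}
    - {}
    - {}
    - {}
    - {}
    - {}

```text
time_s: 19.8
ee_pos: [521.7, 200.1, 301.4]
ee_rot: [-180.0, 0.0, 81.7]
force: [-0.0, -0.6, -0.1]
gripper_width: 0.5
gripper_force: 0.0
```

```bash
python3 - <<'E'
from h import *
cv2.imwrite('pics/l1.png',cv2.resize(grab_frame('scene')[120:290,210:390],None,fx=3.3,fy=3.3,interpolation=cv2.INTER_CUBIC))
E
```

```text
(no output)
```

View pics/l1.png

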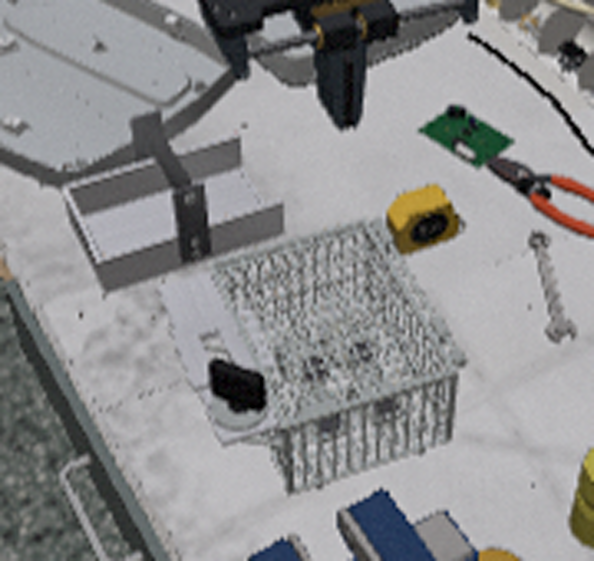

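The lid lies flat on the rim, with the tongue over the flange around (205,335). The empty tote stands upright at (175,220), and the tape measure at (425,218) hasn't moved. Next I'll refine the key and slot from the first top picture.

```bash
python3 - <<'E'
from h import *
def ray(n,u,z):
    m=camera_model(n);T=np.array(m['T']);d=T[:3,:3]@[(u[0]-m['cx'])/m['fx'],-(u[1]-m['cy'])/m['fy'],-1];o=T[:3,3]
    return o+d*(z-o[2])/d[2]
im=cv2.cvtColor(cv2.imread('pics/top0.png'),cv2.COLOR_BGR2GRAY).astype(float)
sub=im[235:270,345:390]; yy,xx=np.nonzero(sub<95); w=150-sub[yy,xx]
c=np.array([np.average(xx,weights=w)+345,np.average(yy,weights=w)+235]); ev,V=np.linalg.eigh(np.cov(np.c_[xx,yy].T,aweights=w))
a=V[:,1]; p=ray('top',c,125); q=ray('top',c+10*a,125); print('key',len(xx),c,p,np.degrees(np.arctan2(*(q-p)[1::-1])))
s2=im[242:256,324:350]; print(s2.astype(int))
E
```

```text
key 129 [364.  252.1] [409.6 156.9 125. ] 123.80127272138367
[[183 183 182 182 182 183 184 184 182 184 183 184 183 183 184 183 183 183
  182 182 182 181 181 181 181 182]
 [186 184 183 183 184 183 187 185 183 182 182 182 183 183 183 184 183 182
  183 183 183 183 182 182 180 180]
 [185 184 185 184 184 185 196 201 196 194 190 188 188 183 183 182 183 183
  182 183 183 184 183 182 183 182]
 [187 187 186 186 185 189 200 201 198 196 199 199 197 196 192 191 191 189
  186 187 184 179 183 181 182 183]
 [181 182 182 183 184 188 196 200 200 200 200 197 196 195 195 194 194 195
  194 196 195 174 184 182 182 183]
 [182 181 182 182 180 190 199 200 200 200 199 198 195 195 196 194 196 195
  195 194 196 195 182 182 183 183]
 [182 183 182 183 183 195 199 199 200 198 199 199 198 197 195 196 196 194
  195 196 194 195 185 186 183 184]
 [183 181 182 183 182 191 200 199 200 198 197 197 196 195 195 196 196 193
  196 196 196 192 183 183 185 185]
 [187 186 185 185 182 167 197 198 196 195 194 196 195 194 196 198 197 195
  197 198 200 192 180 182 182 182]
 [185 185 184 185 185 162 187 188 189 186 187 193 193 194 195 197 197 193
  198 199 200 187 180 181 179 179]
 [184 184 182 183 183 182 183 183 184 185 183 185 185 186 189 191 191 168
  195 198 197 185 179 181 181 181]
 [185 185 184 184 183 182 182 181 183 181 182 183 183 183 183 183 184 183
  183 186 186 186 183 183 182 181]
 [187 187 186 185 185 184 183 184 183 182 181 181 181 182 182 181 182 182
  182 182 182 182 183 182 183 184]
 [185 185 185 185 185 185 185 187 185 184 184 183 182 183 183 183 180 181
  180 181 180 181 181 182 181 182]]
```

```bash
python3 - <<'E'
from h import *
m=camera_model('top');T=np.array(m['T']);o=T[:3,3]
for u in((337.2,248.1),):
    d=T[:3,:3]@[(u[0]-m['cx'])/m['fx'],-(u[1]-m['cy'])/m['fy'],-1]; print('slot px ray',o+d*(96-o[2])/d[2])
print(rel([410,156,180],[180,0,120]))
E
```

```text
slot px ray [418.2 214.1  96. ]
(array([ -59.8, -104.2,  121.5]), array([ -0. ,  -0. , -38.3]))
```

Emit:
nudge_tcp:
  rows:
    - {"dx":-8,"dy":-13,"dz":12}
    - {"dx":-12,"dy":-21,"dz":24}
    - {"dx":-13,"dy":-23,"dz":28}
    - {"dx":-13,"dy":-23,"dz":28}
    - {"dx":-10,"dy":-17,"dz":21,"drz":-5}
    - {"dx":-4,"dy":-7,"dz":8,"drz":-8}
    - {"drz":-8}
    - {"drz":-8}
  aperture: 42

```text
time_s: 20.65
ee_pos: [410.1, 155.0, 180.4]
ee_rot: [-180.0, -0.0, 111.0]
force: [-0.4, 0.2, -0.1]
gripper_width: 42.1
gripper_force: 0.0
```

Emit:
nudge_tcp:
  rows:
    - {"drz":-6}
    - {"drz":-3.3}
    - {}

```text
time_s: 20.95
ee_pos: [410.6, 155.2, 180.7]
ee_rot: [180.0, -0.0, 120.0]
force: [-0.1, 0.3, 0.6]
gripper_width: 42.1
gripper_force: 0.0
```

```bash
python3 - <<'E'
from h import *
print(rel([410,156,112],[180,0,120]),telemetry.state()['qpos'])
E
```

```text
(array([ 1. , -0.1, 68.7]), array([ 0., -0., -0.])) [ 19.2   7.6 109.3   0.   63.2 -10.8]
```

Emit:
nudge_tcp:
  rows:
    - {"dx":1,"dz":12}
    - {"dz":20}
    - {"dz":18}
    - {"dz":10}
    - {"dz":6}
    - {"dz":2.5}
    - {}

```text
time_s: 21.65
ee_pos: [410.4, 156.1, 112.3]
ee_rot: [180.0, 0.0, 120.0]
force: [0.1, 0.6, -0.5]
gripper_width: 41.9
gripper_force: 0.0
```

Emit:
nudge_tcp:
  rows:
    - {}
    - {}
    - {}
    - {}
    - {}
    - {}
    - {}
  aperture: 0
  clamp_n: 10

```text
time_s: 22.35
ee_pos: [410.0, 156.0, 112.3]
ee_rot: [-180.0, -0.0, 120.0]
force: [-1.6, -0.2, 3.1]
gripper_width: 11.9
gripper_force: 10.0
```

Emit:
nudge_tcp:
  rows:
    - {}
    - {}
  aperture: 0
  clamp_n: 40

```text
time_s: 22.55
ee_pos: [410.0, 156.0, 112.3]
ee_rot: [-180.0, -0.0, 120.0]
force: [-1.0, -0.8, 5.1]
gripper_width: 11.6
gripper_force: 40.0
```

Emit:
nudge_tcp:
  rows:
    - {"dz":-5}
    - {"dz":-12}
    - {"dz":-16}
    - {"dz":-12}
    - {"dz":-6,"drz":8}
    - {"drz":8}
    - {"drz":8}
    - {"drz":8}

```text
time_s: 23.35
ee_pos: [410.2, 156.0, 163.1]
ee_rot: [180.0, -0.0, 87.7]
force: [-0.2, -1.1, -0.9]
gripper_width: 11.7
gripper_force: 40.0
```

Emit:
nudge_tcp:
  rows:
    - {"drz":4.3}
    - {"drz":2}
    - {}

```text
time_s: 23.65
ee_pos: [410.2, 156.0, 163.0]
ee_rot: [180.0, -0.0, 81.7]
force: [-0.6, -0.4, -0.6]
gripper_width: 11.7
gripper_force: 40.0
```

```bash
python3 - <<'E'
from h import *
print(rel([418.2,213,163],[180,0,81.7]),telemetry.state()['qpos'])
E
```

```text
(array([57.5, -0.3, -0. ]), array([ 0., -0., -0.])) [ 19.3   8.5 110.9   0.   60.6  27.6]
```

Emit:
nudge_tcp:
  rows:
    - {"dx":8}
    - {"dx":16}
    - {"dx":17}
    - {"dx":11,"dy":-0.3}
    - {"dx":5.5}
    - {}
    - {}

```text
time_s: 24.35
ee_pos: [417.9, 212.7, 163.0]
ee_rot: [-180.0, 0.0, 81.7]
force: [0.2, 0.1, -2.2]
gripper_width: 11.7
gripper_force: 40.0
```

```bash
python3 - <<'E'
from h import *
s=grab_frame('scene');t=grab_frame('top');cv2.imwrite('pics/s5.png',s);cv2.imwrite('pics/t5.png',t)
e=telemetry.state(); print(e['ee_pos'],proj('scene',e['ee_pos']),proj('top',e['ee_pos']))
a=cv2.resize(s[170:270,235:345],None,fx=5.4,fy=5.4,interpolation=cv2.INTER_CUBIC)
b=cv2.resize(t[205:275,290:390],None,fx=2,fy=2,interpolation=cv2.INTER_CUBIC)
c=np.zeros((600,800,3),np.uint8);c[:540,:594]=a[:540,:594];c[400:540,600:800]=b;cv2.imwrite('pics/k1.png',c)
E
```

```text
[418.  212.5 163.1] [[273.  208.5]] [[337.8 248.1]]
```

View pics/k1.png

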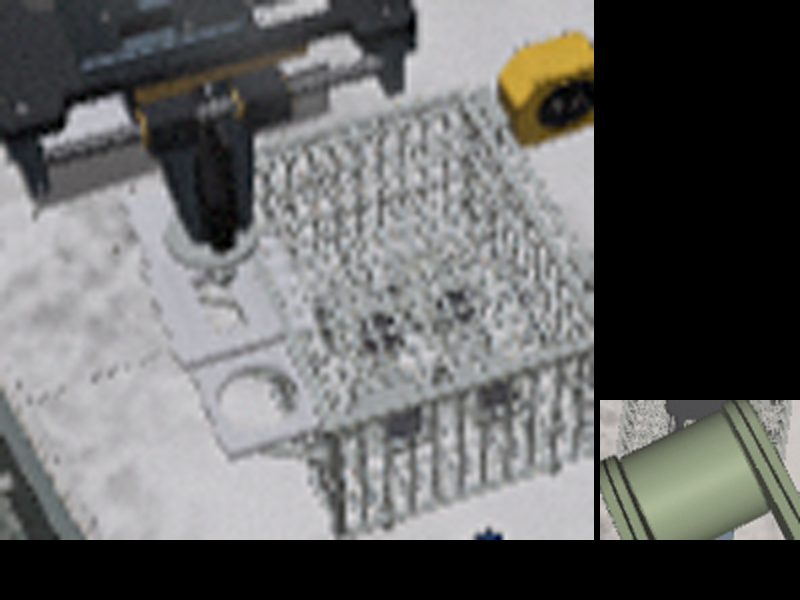

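The view shows the key held upright: collar ellipse spanning about (165-260, 225-270), the T-head below it near (215,280), and the slot in the tongue around (195-243, 290-328). The empty parking hole is at (258,392). I'll compare these with the predicted projections.

```bash
python3 - <<'E'
from h import *
z=lambda P:((proj('scene',P)-[235,170]+.5)*5.4-.5)
Rz=R.from_euler('z',-8.3,degrees=True)
t=np.linspace(0,2*np.pi,73); circ=lambda r:np.c_[r*np.cos(t),r*np.sin(t),0*t]
k=np.array([418,212.5,147])
for h in(0,4):
    e=z(k+circ(22)+[0,0,h]); print('collar',h,e.min(0),e.max(0))
for h,n in((-19,'T'),(-22.5,'Ttip')):
    print(n,z(k+Rz.apply([[0,14,h],[0,-14,h],[0,0,h]])).tolist())
for b in((513.1,198),(513.1,200)):
    b=np.r_[b,0]
    print('hole',(lambda e:(e.min(0),e.max(0)))(z(b+Rz.apply(circ(18.5)+[-96,-58,96]))))
    print('slot corners',z(b+Rz.apply([[-88,18,101],[-88,-18,101],[-104,-18,101],[-104,18,101]])).round().tolist())
    print('tongue right corners',z(b+Rz.apply([[-124,-32,101],[-74,-32,101]])).round().tolist(),'flange corner',z(b+Rz.apply([-120,-85,96])))
im=cv2.imread('pics/s5.png')
a=cv2.resize(im[205:250,255:300],None,fx=13,fy=13,interpolation=cv2.INTER_CUBIC);cv2.imwrite('pics/k2.png',a)
E
```

```text
collar 0 [162.4 198.7] [258.2 269.9]
collar 4 [161.6 192.9] [257.7 264.1]
T [[204.37018796994406, 240.16883633764033], [222.86498390704332, 282.03691730770805], [213.5332910398783, 260.9120520278185]]
Ttip [[204.96086776750553, 245.09347076217364], [223.41774419232186, 286.9415414047057], [214.10540366784122, 265.82727075857355]]
hole (array([218.3, 363.8]), array([298.7, 427.9]))
slot corners [[223.0, 268.0], [247.0, 321.0], [214.0, 331.0], [191.0, 277.0]]
tongue right corners [[182.0, 365.0], [284.0, 334.0]] flange corner [[227.2 455.9]]
hole (array([216.3, 360.9]), array([296.7, 424.8]))
slot corners [[221.0, 265.0], [245.0, 318.0], [212.0, 328.0], [189.0, 274.0]]
tongue right corners [[181.0, 363.0], [283.0, 331.0]] flange corner [[225.2 452.7]]
```

View pics/k2.png

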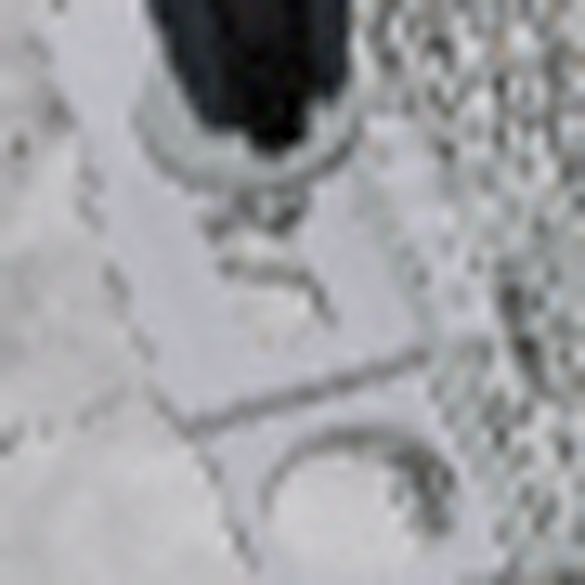

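The collar and slot both match their predictions to about 1 mm, and the key needs a shift of roughly −1.5 mm along the slot. Lowering now.

Emit:
nudge_tcp:
  rows:
    - {"dx":-1.5,"dy":-0.5,"dz":4}
    - {"dz":6}
    - {"dz":6}
    - {"dz":4}
    - {}

```text
time_s: 24.95
ee_pos: [416.9, 211.3, 142.2]
ee_rot: [-179.9, 0.1, 81.7]
force: [-0.3, 0.2, -0.8]
gripper_width: 11.7
gripper_force: 40.0
```

Emit:
nudge_tcp:
  rows:
    - {"dz":2}
    - {"dz":2}
    - {"dz":2}
    - {"dz":2}
    - {}

```text
time_s: 25.45
ee_pos: [417.2, 211.5, 134.8]
ee_rot: [-180.0, 0.0, 81.7]
force: [0.1, 0.7, -1.8]
gripper_width: 11.7
gripper_force: 40.0
```

Emit:
nudge_tcp:
  rows:
    - {"dz":2}
    - {"dz":2}
    - {}

```text
time_s: 25.75
ee_pos: [417.2, 211.5, 130.8]
ee_rot: [-180.0, 0.0, 81.7]
force: [-0.7, 0.2, -0.8]
gripper_width: 11.9
gripper_force: 40.0
```

Emit:
nudge_tcp:
  rows:
    - {"dz":2}
    - {"dz":2}
    - {"dz":2}
    - {"dz":2}
    - {}

```text
time_s: 26.25
ee_pos: [417.2, 211.4, 122.8]
ee_rot: [-180.0, 0.0, 81.7]
force: [0.3, 0.1, -1.1]
gripper_width: 11.9
gripper_force: 40.0
```

Emit:
nudge_tcp:
  rows:
    - {"dz":2}
    - {"dz":1}
    - {"dz":1}
    - {}

```text
time_s: 26.65
ee_pos: [417.3, 211.5, 119.0]
ee_rot: [-180.0, 0.0, 81.7]
force: [0.4, -0.8, -0.7]
gripper_width: 11.9
gripper_force: 40.0
```

Emit:
nudge_tcp:
  rows:
    - {"dz":1}
    - {}

```text
time_s: 26.85
ee_pos: [417.3, 211.5, 118.0]
ee_rot: [-180.0, 0.0, 81.7]
force: [-0.6, 0.4, -0.9]
gripper_width: 11.8
gripper_force: 40.0
```

Emit:
nudge_tcp:
  rows:
    - {"dz":1}
    - {}

```text
time_s: 27.05
ee_pos: [417.5, 211.6, 117.3]
ee_rot: [180.0, -0.0, 81.7]
force: [0.2, 0.1, 0.2]
gripper_width: 11.9
gripper_force: 40.0
```

Emit:
nudge_tcp:
  rows:
    - {"dz":0.7}
    - {}

```text
time_s: 27.25
ee_pos: [417.5, 211.6, 117.2]
ee_rot: [180.0, -0.0, 81.7]
force: [-1.3, -0.4, 6.5]
gripper_width: 11.6
gripper_force: 40.0
```

Emit:
nudge_tcp:
  rows:
    - {"dz":0.7}
    - {}

```text
time_s: 27.45
ee_pos: [417.5, 211.7, 117.2]
ee_rot: [180.0, -0.0, 81.7]
force: [-2.5, -1.5, 10.2]
gripper_width: 11.8
gripper_force: 40.0
```

Emit:
nudge_tcp:
  rows:
    - {"dz":-1.2}
    - {"drz":-5}
    - {"drz":-7}
    - {"drz":-8}
    - {"drz":-8}
    - {"drz":-8}
    - {"drz":-8}
    - {"drz":-8}

```text
time_s: 28.25
ee_pos: [417.6, 211.8, 117.2]
ee_rot: [179.9, -0.0, 134.0]
force: [-0.5, 0.7, 2.3]
gripper_width: 11.9
gripper_force: 40.0
```

Emit:
nudge_tcp:
  rows:
    - {"drz":-8}
    - {"drz":-8}
    - {"drz":-8}
    - {"drz":-7}
    - {"drz":-5}
    - {"drz":-2}
    - {}
    - {}

```text
time_s: 29.05
ee_pos: [417.7, 211.8, 117.2]
ee_rot: [180.0, 0.0, 171.6]
force: [-0.7, 0.9, 4.1]
gripper_width: 11.8
gripper_force: 40.0
```

```bash
python3 -c "
from h import *
print(telemetry.state()['torque'])"
```

```text
[0.  0.2 0. ]
```

Emit:
nudge_tcp:
  rows:
    - {}
    - {}
    - {}
    - {}
    - {}
    - {}
  aperture: 42

```text
time_s: 29.65
ee_pos: [417.4, 211.5, 116.8]
ee_rot: [180.0, -0.0, 171.7]
force: [-0.2, -0.2, -0.3]
gripper_width: 42.1
gripper_force: 0.0
```

Emit:
nudge_tcp:
  rows:
    - {"dz":-10}
    - {"dz":-25}
    - {"dz":-40}
    - {"dz":-40}
    - {"dz":-40}
    - {"dz":-25}
    - {"dz":-10}
    - {}

```text
time_s: 30.45
ee_pos: [417.8, 211.7, 308.2]
ee_rot: [179.9, 0.1, 171.7]
force: [-0.2, 0.4, -0.2]
gripper_width: 42.3
gripper_force: 0.0
```

Emit:
nudge_tcp:
  rows:
    - {"dy":15}
    - {"dy":30}
    - {"dy":45}
    - {"dy":45}
    - {"dy":45}
    - {"dy":45}
    - {"dy":30}
    - {"dy":10}

```text
time_s: 31.25
ee_pos: [454.7, 477.2, 302.8]
ee_rot: [-179.8, -0.2, 171.8]
force: [0.5, -0.4, 0.4]
gripper_width: 42.2
gripper_force: 0.0
```

```bash
python3 - <<'E'
from h import *
s=grab_frame('scene');t=grab_frame('top');cv2.imwrite('pics/s6.png',s);cv2.imwrite('pics/t6.png',t)
a=cv2.resize(s[130:310,220:420],None,fx=2,fy=2,interpolation=cv2.INTER_CUBIC)
b=cv2.resize(t[130:280,200:400],None,fx=4,fy=4,interpolation=cv2.INTER_CUBIC)
a=cv2.resize(s[200:300,240:340],None,fx=4,fy=4,interpolation=cv2.INTER_CUBIC)
c=np.hstack([a,b[100:500,200:600]]);cv2.imwrite('pics/f1.png',c)
E
```

```text
(no output)
```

View pics/f1.png

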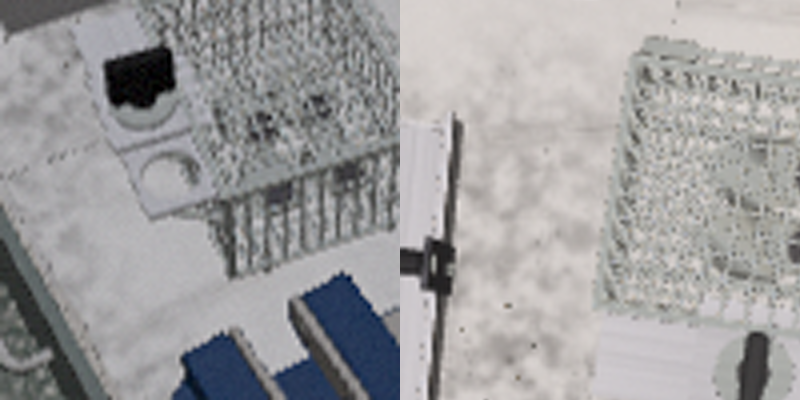

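The key stands in the tongue with its collar flat and its wing across the slot (top crop, (755,370)). The parking hole is empty, the lid is shut, and the tote stands at the left.

```bash
python3 -c "
from workcell import env, telemetry, job, grab_frame, camera_model
print(job.job_done())"
```

```text
the job is handed in; nothing more can be done
None
```

The job is handed in at about 31 s of the 72 s: all four nipples are in the basket, the empty tote stands upright on the bench, the lid is shut and locked with the key, the gripper holds nothing, and the tape measure, oil bottle and flux tin were not touched.

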